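# Run a glaze sample ring round the bent sample rail to its stop

## Robot

A 6-joint arm with a two-finger parallel gripper is mounted at the origin on the work surface; the furniture and walls round the work are solid. World frame = base frame: x ahead of the robot, y to its left, z up, the work surface at z = 0. Lengths are in m, angles in rad, forces in N, time in s.
With the tool pointing down it reaches from about 0.375 to 0.9 m from the base axis. Payload 3.1 kg.
Tool frame: the origin (TCP) lies on the centre line of the jaws, within the pads' length; the fingertips stand 22 mm ahead of it and the grasp point (between the pads) lies 3 mm ahead of it; z points along the fingers, y is the line along which they close (so a half turn about z gives the same grasp; the last joint's range is limited). The gripper opens to 85 mm and grips with 20 to 120 N. Pads are 22 mm wide; open, the fingers measure 114 mm over their backs; the gripper's body (76 mm by 85 mm) begins 54 mm behind the grasp point. The pads swing forward as they close: fully open they stand 13 mm farther back than shut.
Start: joints at [-1.486, 0.527, 1.433, -0, 1.181, -0.178], TCP at [0.163, -0.603, 0.253] pointing down, gripper open.
Joint ranges: [-3.08, 3.08], [-0.75, 2.2], [0.22, 2.44], [-1.43, 4.57], [0, 2.65], [-2.85, 2.85]. Speed limits (rad/s): [2.79, 2.79, 3.14, 3.14, 3.14, 3.14].

## Interface

Orientations are given as a unit quaternion [x, y, z, w].
In Python, from station import manip gives the robot as it stands.
- The arm moves only by the shell command python3 drive.py 'ROWS' [FORCE]. ROWS is rows parted by semicolons, their numbers by spaces, 1 to 20 of them, each of 5 numbers: dx, dy, dz in m, then a turn about the tool's z in rad, then the opening from 0.0 (shut) to 1.0 (fully open); each row is the pose to reach, as a shift and turn from the pose commanded when the command began, along the tool's axes at that moment; what a row does not reach only later rows make up. A row lasts 1/10 s, in which the tool goes at most 0.05 m and 0.15 rad, less where a joint would pass 70% of its speed; a pose out of reach is approached as far as the arm can. The fingers move at their own pace and stop on an object; FORCE is the grip in N (left out, the last holds). Time passes only in rows, so rows that do not move let the fingers close. It prints the time, the measured TCP pose, the force, the opening and the grip force at its end.
- manip.sense(): the state, without advancing time (a new reading comes with each control period).
- manip.snapshot(name): name is "scene" or "top" or "wrist"; returns a dict with "pixels" (420x560x3 uint8, red, green, blue), "range_z" (420x560 float32, m along the optical axis (not along the pixel's ray), 0 where there is no reading), "fov_y" (degrees; the focal length in pixels is half the picture's height over the tangent of half this angle, whatever the lens; pixels are square), "cx", "cy" (the principal point, pixels), "k1" (the pictures are not rectified: a ray, as slopes to the right and down, at radius r is drawn at 1 + k1 r^2 times it, then the intrinsics apply), "R" (3x3) and "t" (3): a world point X has camera coordinates R X + t; the wrist camera has in their place "hand_eye" (4x4, takes a point from camera to tool coordinates, whose origin is the TCP and whose axes are the flange's). Camera axes: x right, y down, z forward; pixel columns grow to the right and rows downward; lengths in m; the calibration is good to about 2 mm. A picture is of the moment at which its call begins: read the wrist's pose just before it.
- manip.sign_off(): hands the job in; it is judged then, once.
The state is a dict: "t": time; "q": joint angles; "qd": joint speeds; "tau": joint torques, N m; "tcp_pos": TCP position; "tool_rot": TCP orientation; "force": force on the tool from outside, world axes, zero at the start; "ft_torque": the same for the moment, N m; "finger_gap": opening from 0.0 (shut) to 1.0 (fully open); "gripper_force": force on a finger pad.
Only numpy, scipy, OpenCV 4.12 (cv2) and the standard library are available. Lean on these libraries where they do the work, as an engineer would, in place of code of your own. Each camera call takes 0.05 s, during which the arm holds its last target. There are 200 camera calls.

## Task

Hang the green glazed sample ring on the sample rail: take it from the cradle, thread it over the free end of the bent steel rod and slide it round both bends until it is pushed firmly home against the black spring-loaded stop, then let go of it there. Fired glaze chips, so feel your way and never force the ring against the rod or the stop, and leave the other two rings standing in the cradle.

Things in the scene. Friction and masses are not known exactly. Their poses are not given: they have to be found in the camera images.
- green_ring: sample ring to hang: flat stoneware ring, green glaze, bare clay round the bore; 60 mm outside, 14 mm bore, 12 mm thick, 55 to 90 g. Origin at its centre, y = bore axis. Starts on edge in any of the cradle's 3 places, bore axis along the cradle's y. Pinch the top of its wall across the faces from above, fingertips 15 mm or more above the bore's centre to clear rod and stop (28 mm diameter).
- brown_ring: a second ring of the same shape and size, brown glaze; stays in the cradle
- blue_ring: a third ring of the same shape and size, blue glaze; stays in the cradle
- cradle: wooden cradle, 70 x 200 mm, fixed to the bench; origin at the centre of its underside, z up. Rings stand on edge at y = -70, 0 and +70 mm of its frame, centre 42 mm above the bench, each between two wooden fins, 14 mm apart, whose tops are 34 mm above the bench
- rail_stand: sample rail, fixed: iron foot, 100 mm diameter (origin at its underside's centre, z up), and a rigid 10 mm steel rod bent to a crank. Centreline, 130 mm up: from rail_stop along +y 45 to 115 mm (end leg), bend of about 70 degrees towards +x, middle leg of 44 to 56 mm, bend of about 70 degrees back to +y, entry leg of 50 to 100 mm that ends in rail_tip. Bends: arcs of 28 mm centreline radius
- rail_tip (a point): extreme point of the rod's round free end, on its centreline; y runs along the entry leg and out of the end, so the ring is threaded on towards -y; z up. Bent by hand: each bend is 64 to 76 degrees, and the legs differ within the lengths given, so where the crank comes must be felt or seen. From the crank to this end the rod rises or droops up to 1.5 degrees
- rail_stop (a point): centre of the rubber stop's face (not pressed), on the rod's centreline, 130 mm above the bench; y runs along the end leg away from the stop, z up. A ring that is home has its centre 6 mm from here along +y; let go, it hangs with its bore on the rod, its centre 2 mm below the rod's. The end leg from here to the bend is straight and level
- rail_buffer: the stop: black rubber-faced spring buffer, 22 mm diameter, in a dark steel cup on the rod; origin on the rod, 10 mm behind rail_stop, moves with the face; gives 1 mm per 2 N, at most 6 mm, springs back. Bore play round the rod: 2 mm (1.4 in the bends): turn the ring with the bends, yield to side force. 3 to 8 N on the stop is firm; over 15 N on rod or stop chips the glaze

How it is judged:
On the way, in this order (a step that is already met when the one before it is completed fails the run):
1. the green ring is threaded over the free end: its centre 10 to 50 mm up the entry leg, within 6 mm of the rod's centreline sideways and in height (y of green_ring in the frame of rail_tip between -0.05 and -0.01 m and x of green_ring in the frame of rail_tip between -0.006 and 0.006 m and z of green_ring in the frame of rail_tip between -0.006 and 0.006 m), for 0.05 s.
2. the ring, on the end leg, bears on the stop with more than 2 N for 0.2 s (y of green_ring in the frame of rail_stop between -0.001 and 0.009 m and x of green_ring in the frame of rail_stop between -0.006 and 0.006 m and z of green_ring in the frame of rail_stop between -0.007 and 0.006 m and contact force between green_ring and rail_buffer above 2 N), for 0.2 s.
At the end, for the whole second after the job is handed in: The green ring hangs on the end leg, let go and at rest: centre 3 to 9 mm from the stop face (6 when touching), within 6 mm of the rod centreline sideways, 7 mm in height, axis within 20 degrees of the rod; brown and blue rings within 20 mm of their start (y of green_ring in the frame of rail_stop between 0.003 and 0.009 m and x of green_ring in the frame of rail_stop between -0.006 and 0.006 m and z of green_ring in the frame of rail_stop between -0.007 and 0.006 m and angle between the y axis of green_ring and the y axis of rail_stop, either way round below 0.35 rad and linear speed of green_ring below 0.02 m/s and contact force between the fingers and green_ring below 0.05 N and distance of each of brown_ring, blue_ring from where it was at the start of the episode below 0.02 m).
It fails at once if the green ring presses on the rod or the stop with more than 15 N (contact force between green_ring and rail_stand above 15 N).
It fails at once if the gripper presses on the rail with more than 15 N (contact force between the fingers and rail_stand above 15 N).
It fails at once if the brown or blue ring is moved more than 20 mm (distance of any of brown_ring, blue_ring from where it was at the start of the episode above 0.02 m).
It also fails if it takes over 70 s, if anything falls off the work surface, if the arm or the gripper's body presses on something with over 40 N, if the wrist force passes 120 N, or if a joint passes its speed limit or range.

## Working session

There is one attempt and no reset: what is moved stays moved. The work goes in short steps, Python scripts to look and compute and a shell command to move; the robot and the scene stay as the last step left them, time stands still between calls to the robot, and variables do not carry over. Pictures are saved under pics/ and viewed, at most 10 in all, crops included, and the job is handed in when it is done.

```bash
ls; mkdir -p pics; python3 - <<'E'
from station import manip
import cv2,numpy as np
s=manip.sense();print(s)
for n in("scene","top"):
    d=manip.snapshot(n);np.savez(f"pics/{n}0.npz",**d);cv2.imwrite(f"pics/{n}0.png",d["pixels"][...,::-1])
    print(n,{k:d[k] for k in d if k not in("pixels","range_z")})
E
```

```text
drive.py
pics
station.py
{'t': 0.0, 'q': array([-1.48554601e+00,  5.28458673e-01,  1.43390081e+00, -1.73906808e-05,
        1.18138071e+00, -1.78491313e-01]), 'qd': array([ 1.12194989e-03,  9.87941792e-05, -1.02768158e-05, -1.15437452e-03,
       -7.54587650e-04,  7.57921338e-04]), 'tau': array([-1.40137279e-03, -4.42354560e+01, -1.78025669e+01, -4.58796076e-04,
        8.41838890e-03,  1.02065616e-05]), 'tcp_pos': array([ 0.16290606, -0.60270843,  0.25233864]), 'tool_rot': array([ 9.91316630e-01,  1.31492151e-01,  4.20095014e-05, -1.07297775e-03]), 'force': array([ 0.83582991,  0.30332335, -0.77391462]), 'ft_torque': array([-0.01655772, -0.06443886, -0.04472589]), 'gripper_force': 0.0, 'finger_gap': 1.0003296881526342}
scene {'fov_y': 46.688104215288206, 'cx': 280.9344874209839, 'cy': 211.67141268264058, 'k1': -0.07404522912845285, 'R': array([[-0.53861221, -0.84254684,  0.00342163],
       [-0.38024809,  0.23945203, -0.89334994],
       [ 0.75186985, -0.48247026, -0.44934861]]), 't': array([0.23332164, 0.27528099, 0.77215471])}
top {'fov_y': 50.37383366370125, 'cx': 279.976989908583, 'cy': 212.01187932406202, 'k1': -0.12481923957485426, 'R': array([[-1.19880504e-03, -9.99872518e-01,  1.59219961e-02],
       [-9.91140624e-01, -9.26588575e-04, -1.32813424e-01],
       [ 1.32811246e-01, -1.59401545e-02, -9.91013161e-01]]), 't': array([-0.01481866,  0.46239671,  0.96325155])}
```
View pics/scene0.png

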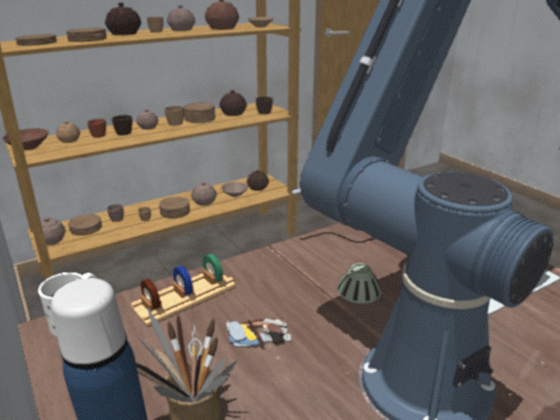

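View pics/top0.png

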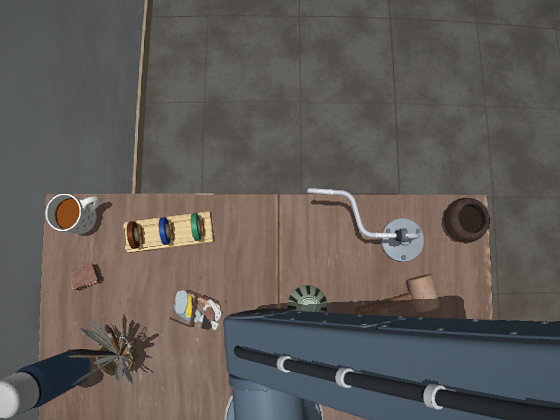

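The scene view shows the cradle with brown (150,293), blue (182,280) and green (212,268). The top view shows the green ring at (196,227), the rod tip at (310,190), the crank between (345,195) and (365,230), and the stop at about (398,237).

```bash
cat > h.py <<'E'
import numpy as np,cv2
from scipy.spatial.transform import Rotation as Ro
def K(d):
    f=d["pixels"].shape[0]/2/np.tan(np.radians(float(d["fov_y"]))/2)
    return f
def rays(d,uv):
    f=K(d);k=float(d["k1"]);p=(np.asarray(uv,float)-[float(d["cx"]),float(d["cy"])])/f
    s=p.copy()
    for _ in range(20): s=p/(1+k*(s**2).sum(-1,keepdims=True))
    return np.concatenate([s,np.ones(s.shape[:-1]+(1,))],-1)
def pose(d,s=None):
    "camera->world R,t"
    if "R" in d: R=np.asarray(d["R"]).T; return R,-R@np.asarray(d["t"])
    T=np.eye(4);T[:3,:3]=Ro.from_quat(s["tool_rot"]).as_matrix();T[:3,3]=s["tcp_pos"]
    T=T@np.asarray(d["hand_eye"]);return T[:3,:3],T[:3,3]
def cloud(d,s=None):
    h,w=d["range_z"].shape;uv=np.stack(np.meshgrid(np.arange(w),np.arange(h)),-1)
    R,t=pose(d,s);return (rays(d,uv)*d["range_z"][...,None])@R.T+t
def plane(d,uv,z,s=None):
    R,t=pose(d,s);r=rays(d,uv)@R.T;return t+r*((z-t[2])/r[...,2])[...,None]
E
python3 - <<'E'
from h import *
d=dict(np.load("pics/top0.npz"));P=cloud(d)
hsv=cv2.cvtColor(d["pixels"],cv2.COLOR_RGB2HSV)
for n,lo,hi in(("green",(70,90,30),(90,255,255)),("blue",(100,120,40),(125,255,255)),("brown",(0,150,20),(14,255,140))):
    m=cv2.inRange(hsv,lo,hi)>0;m[:200]=0;m[260:]=0;m[:,:100]=0;m[:,230:]=0
    v,u=np.nonzero(m);q=P[m];t=q[q[:,2]>.05]
    print(n,m.sum(),u.mean(),v.mean(),"pts",len(t),t.mean(0).round(4),"zmax",np.percentile(q[:,2],95).round(4))
    c,ax=t[:,:2].mean(0),np.linalg.svd(t[:,:2]-t[:,:2].mean(0))[2];print(" long axis",ax[0].round(3), "midrange",(t.min(0)+t.max(0))/2)
m=(P[...,2]>.1)&(P[...,2]<.16);m[:180]=0;m[245:]=0;m[:,:300]=0;m[:,420:]=0
v,u=np.nonzero(m);print(len(v))
for c in range(300,412,4):
    r=v[u==c]
    if len(r):
        q=P[r.min():r.max()+1,c][m[r.min():r.max()+1,c]];print(c,r.min(),r.max(),q.mean(0).round(4),q[:,2].max().round(4))
E
```

```text
green 166 194.6987951807229 226.4277108433735 pts 155 [0.4272 0.1688 0.0665] zmax 0.0733
 long axis [-0.992 -0.127] midrange [0.42864476 0.16915674 0.06263698]
blue 176 163.10795454545453 230.66477272727272 pts 148 [0.4177 0.2381 0.0662] zmax 0.0729
 long axis [-0.993 -0.114] midrange [0.4185787  0.23865792 0.06241999]
brown 213 136.52582159624413 234.25352112676057 pts 158 [0.4082 0.3047 0.071 ] zmax 0.0721
 long axis [0.43  0.903] midrange [0.38368172 0.15853292 0.53333843]
788
308 189 193 [ 0.4917 -0.0698  0.1317] 0.1335
312 189 193 [ 0.4915 -0.0778  0.1325] 0.1335
316 189 193 [ 0.4914 -0.0858  0.1337] 0.137
320 189 193 [ 0.4915 -0.0939  0.1327] 0.1358
324 190 194 [ 0.4893 -0.1019  0.1338] 0.136
328 190 194 [ 0.4895 -0.1101  0.1331] 0.1354
332 190 194 [ 0.4895 -0.1181  0.1333] 0.1351
336 190 194 [ 0.4896 -0.1263  0.1329] 0.1347
340 191 195 [ 0.4875 -0.1343  0.1331] 0.1352
344 191 196 [ 0.4866 -0.1426  0.1323] 0.1343
348 193 199 [ 0.4817 -0.1507  0.1315] 0.1339
352 197 208 [ 0.4682 -0.1583  0.133 ] 0.1358
356 205 221 [ 0.4468 -0.1659  0.1333] 0.1366
360 218 230 [ 0.4246 -0.1734  0.1336] 0.1356
364 228 234 [ 0.4106 -0.1813  0.1327] 0.1359
368 231 236 [ 0.4056 -0.1893  0.1328] 0.1354
372 232 236 [ 0.4045 -0.1973  0.1329] 0.1342
376 232 236 [ 0.4044 -0.2053  0.1337] 0.137
380 232 236 [ 0.4044 -0.2134  0.1337] 0.1366
384 232 236 [ 0.4044 -0.2215  0.1339] 0.1357
388 233 237 [ 0.4024 -0.2299  0.1329] 0.1355
392 233 237 [ 0.4023 -0.2378  0.1339] 0.1361
396 230 240 [ 0.402  -0.2451  0.1371] 0.1404
400 228 241 [ 0.4029 -0.253   0.1381] 0.1427
404 228 241 [ 0.4027 -0.2605  0.1405] 0.1455
408 233 237 [ 0.4022 -0.2706  0.1341] 0.1355
```

```bash
R="0.395 -0.362 -0.15 0.125 0.5"; python3 drive.py '0.395 -0.362 -0.15 0.125 0.5;0.395 -0.362 -0.15 0.125 0.5;0.395 -0.362 -0.15 0.125 0.5;0.395 -0.362 -0.15 0.125 0.5;0.395 -0.362 -0.15 0.125 0.5;0.395 -0.362 -0.15 0.125 0.5;0.395 -0.362 -0.15 0.125 0.5;0.395 -0.362 -0.15 0.125 0.5;0.395 -0.362 -0.15 0.125 0.5;0.395 -0.362 -0.15 0.125 0.5;0.395 -0.362 -0.15 0.125 0.5;0.395 -0.362 -0.15 0.125 0.5;0.395 -0.362 -0.15 0.125 0.5;0.395 -0.362 -0.15 0.125 0.5;0.395 -0.362 -0.15 0.125 0.5'
python3 - <<'E'
from station import manip
import cv2,numpy as np
from h import *
s=manip.sense();d=manip.snapshot("wrist");np.savez("pics/w1.npz",**d,tcp_pos=s["tcp_pos"],tool_rot=s["tool_rot"]);cv2.imwrite("pics/w1.png",d["pixels"][...,::-1])
print(s["q"],s["tcp_pos"],s["tool_rot"],d["hand_eye"],d["fov_y"],d["k1"])
E
```

```text
t: 1.6
tcp_pos: [0.449, -0.152, 0.4025]
tool_rot: [0.998, 0.068, -0.001, -0.0]
force: [0.1, -0.5, -0.6]
finger_gap: 0.501
gripper_force: 0.0
[-5.62524811e-01  1.60619696e-01  1.57661905e+00 -5.27082876e-04
  1.40615435e+00  8.71914123e-01] [ 0.44902659 -0.15204826  0.40251388] [ 9.97673335e-01  6.81691863e-02 -8.80317982e-04 -3.20941425e-04] [[-1.40016049e-03 -9.50433837e-01 -3.10923723e-01  8.03633951e-02]
 [ 9.99998480e-01 -1.00772715e-03 -1.42279393e-03  1.57321866e-04]
 [ 1.03894522e-03 -3.10925243e-01  9.50433803e-01 -1.20155210e-01]
 [ 0.00000000e+00  0.00000000e+00  0.00000000e+00  1.00000000e+00]] 64.88424683972049 -0.019404864769196655
```

View pics/w1.png

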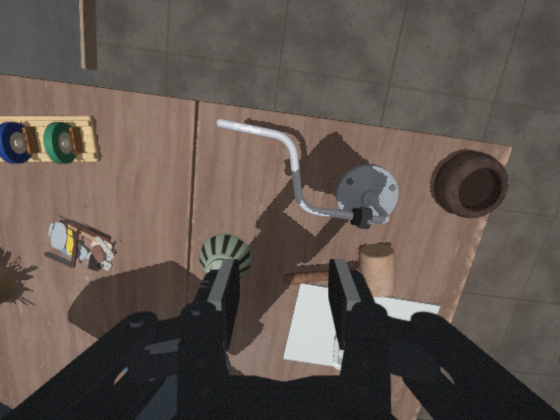

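The wrist view shows the whole rod: tip (220,124), bends near (292,145) and (300,200), and the stop's face at about (352,215).

```bash
cat >> h.py <<'E'
def rod(d,s,z=.130):
    P=cloud(d,s);m=(P[...,2]>.112)&(P[...,2]<.142);m[260:]=0
    m=(m&(P[...,0]>.37)&(P[...,0]<.53)&(P[...,1]<-.03)&(P[...,1]>-.30)).astype(np.uint8)
    n,l,st,_=cv2.connectedComponentsWithStats(m);m=(l==1+st[1:,4].argmax())
    v,u=np.nonzero(m);return plane(d,np.stack([u,v],-1),z,s),P[m],np.stack([u,v],-1)
def fit(X):
    c=X.mean(0);a=np.linalg.svd(X-c)[2][0];return c,a*np.sign(a[1])
E
python3 - <<'E'
from h import *
d=dict(np.load("pics/w1.npz"));X,P,uv=rod(d,d);print(len(X))
X=X[:,:2]
print("ymin/max",X[:,1].max(),P[:,1].max())
for lo,hi,n in((-.13,-.08,"entry"),(-.225,-.19,"end")):
    k=(X[:,1]>lo)&(X[:,1]<hi);c,a=fit(X[k]);print(n,k.sum(),c.round(4),a.round(4),np.degrees(np.arctan2(-a[0],a[1])).round(2),"topz",P[k][:,2].mean().round(4))
k=(X[:,0]>.43)&(X[:,0]<.465);c,a=fit(X[k]);print("mid",c,a,np.degrees(np.arctan2(-a[0],a[1])))
for y in np.arange(-.29,-.05,.004):
    k=abs(X[:,1]-y)<.002
    if k.any():print(round(y,3),X[k,0].min().round(4),X[k,0].max().round(4),P[k,2].max().round(4),d["pixels"][uv[k][:,1],uv[k][:,0]].mean().round())
E
```

```text
2039
ymin/max -0.0665067067865156 -0.06664277027494846
entry 379 [ 0.4921 -0.105 ] [0.0741 0.9973] -4.25 topz 0.1329
end 221 [ 0.4037 -0.2073] [0.0387 0.9992] -2.22 topz 0.1331
mid [ 0.44787399 -0.1658948 ] [0.96159598 0.27446891] -74.0696330654206
-0.29 0.4003 0.4113 0.1291 147.0
-0.286 0.3985 0.4123 0.1327 118.0
-0.282 0.3979 0.4092 0.1349 108.0
-0.278 0.3974 0.4074 0.1355 111.0
-0.274 0.3982 0.4076 0.1354 113.0
-0.27 0.3894 0.4125 0.1419 91.0
-0.266 0.3889 0.4162 0.1419 60.0
-0.262 0.3883 0.4168 0.142 57.0
-0.258 0.388 0.4167 0.1418 52.0
-0.254 0.3888 0.416 0.1413 33.0
-0.25 0.3922 0.4142 0.1415 28.0
-0.246 0.392 0.4137 0.1401 43.0
-0.242 0.3943 0.4132 0.1361 94.0
-0.238 0.3987 0.4083 0.1352 111.0
-0.234 0.3982 0.4079 0.136 110.0
-0.23 0.3981 0.4084 0.1355 111.0
-0.226 0.3985 0.4082 0.1358 110.0
-0.222 0.3982 0.4077 0.1353 110.0
-0.218 0.3987 0.4085 0.1356 112.0
-0.214 0.3983 0.408 0.1378 129.0
-0.21 0.3989 0.4086 0.1357 126.0
-0.206 0.3984 0.4081 0.1351 135.0
-0.202 0.3992 0.4087 0.1361 133.0
-0.198 0.3987 0.4084 0.1353 144.0
-0.194 0.3995 0.4092 0.1361 142.0
-0.19 0.3994 0.4109 
[... 346 characters left out ...]
0
-0.146 0.48 0.4924 0.136 187.0
-0.142 0.483 0.4932 0.1349 189.0
-0.138 0.4846 0.4947 0.1349 187.0
-0.134 0.4851 0.4945 0.1347 192.0
-0.13 0.4855 0.4952 0.1356 183.0
-0.126 0.4862 0.4955 0.135 190.0
-0.122 0.486 0.4952 0.1351 193.0
-0.118 0.4864 0.4959 0.1357 191.0
-0.114 0.4869 0.4964 0.1358 202.0
-0.11 0.4867 0.4967 0.1348 200.0
-0.106 0.4871 0.4964 0.1354 202.0
-0.102 0.4876 0.4971 0.1346 200.0
-0.098 0.4874 0.4974 0.135 196.0
-0.094 0.4879 0.4979 0.1349 200.0
-0.09 0.4883 0.4978 0.1353 198.0
-0.086 0.4888 0.4983 0.1347 191.0
-0.082 0.4887 0.4986 0.135 189.0
-0.078 0.489 0.4983 0.1354 190.0
-0.074 0.4895 0.499 0.1354 190.0
-0.07 0.4894 0.4984 0.1351 187.0
-0.066 0.4912 0.4968 0.134 164.0
```

```bash
python3 drive.py '0.014 -0.323 0.18 0 0.4;0.014 -0.323 0.18 0 0.4;0.014 -0.323 0.18 0 0.4;0.014 -0.323 0.18 0 0.4;0.014 -0.323 0.18 0 0.4;0.014 -0.323 0.18 0 0.4;0.014 -0.323 0.18 0 0.4;0.014 -0.323 0.18 0 0.4;0.014 -0.323 0.18 0 0.4;0.014 -0.323 0.18 0 0.4;0.014 -0.323 0.18 0 0.4'
python3 - <<'E'
from station import manip
from h import *
s=manip.sense();d=manip.snapshot("wrist");np.savez("pics/w2.npz",**d,tcp_pos=s["tcp_pos"],tool_rot=s["tool_rot"]);cv2.imwrite("pics/w2.png",d["pixels"][...,::-1])
P=cloud(d,s);hsv=cv2.cvtColor(d["pixels"],cv2.COLOR_RGB2HSV)
m=(cv2.inRange(hsv,(65,80,25),(92,255,255))>0)&(P[...,2]>.04)&(P[...,2]<.08)&(abs(P[...,1]-.17)<.03)
q=P[m];print(m.sum(),np.percentile(q,[1,50,99],axis=0).round(4))
ax=np.array([-.1385,.990]);pr=np.array([.990,.1385])
for zl in(.045,.05,.055,.06,.065,.069):
    k=q[(q[:,2]>zl)&(q[:,2]<zl+.004)]
    if len(k)>4:
        a=k[:,:2]@ax;p=k[:,:2]@pr;print(zl,len(k),"axial",np.percentile(a,[2,98]).round(4),"perp",np.percentile(p,[2,98]).round(4))
t=q[q[:,2]>.066];c=t[:,:2].mean(0);print("top mean",c,"svd",np.linalg.svd(t[:,:2]-c)[2][0])
E
```

```text
t: 2.75
tcp_pos: [0.42, 0.1697, 0.2238]
tool_rot: [0.998, 0.068, 0.001, 0.0]
force: [1.0, 1.0, 0.9]
finger_gap: 0.397
gripper_force: 0.0
844 [[0.4039 0.1641 0.0473]
 [0.4353 0.1718 0.0688]
 [0.4572 0.1795 0.0733]]
0.045 16 axial [0.1053 0.1146] perp [0.4762 0.4771]
0.05 27 axial [0.1042 0.1143] perp [0.4743 0.4766]
0.055 50 axial [0.1043 0.1156] perp [0.4708 0.4746]
0.06 100 axial [0.1044 0.1155] perp [0.423  0.4719]
0.065 183 axial [0.1044 0.1156] perp [0.4275 0.4669]
0.069 394 axial [0.1045 0.1155] perp [0.4343 0.4608]
top mean [0.42938868 0.17125588] svd [-0.99267062 -0.1208513 ]
```

View pics/w2.png

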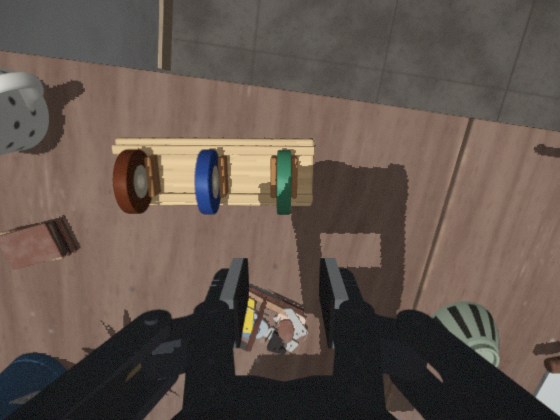

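Green ring at about (284,182), centred in its fins with its faces square to the jaws. I'll descend now.

```bash
python3 drive.py '0.0077 0 0.05 0 0.4;0.0077 0 0.1 0 0.4;0.0077 0 0.13 0 0.4;0.0077 0 0.143 0 0.4;0.0077 0 0.143 0 0.4;0.0077 0 0.143 0 0.4' 60; python3 drive.py '0 0 0 0 0;0 0 0 0 0;0 0 0 0 0;0 0 0 0 0;0 0 0 0 0;0 0 0 0 0'
```

```text
t: 3.4
tcp_pos: [0.4277, 0.1713, 0.0809]
tool_rot: [0.998, 0.069, 0.001, -0.0]
force: [0.1, -0.2, -0.3]
finger_gap: 0.398
gripper_force: 0.0
t: 4.0
tcp_pos: [0.4278, 0.1721, 0.0816]
tool_rot: [0.998, 0.07, 0.002, 0.0]
force: [0.7, -1.1, 7.7]
finger_gap: 0.117
gripper_force: 61.0
```

```bash
python3 drive.py '0 0 -0.02 0 0;0 0 -0.06 0 0;0 0 -0.11 0 0;0 0 -0.15 0 0;0 0 -0.15 0 0;0 0 -0.15 0 0'
python3 - <<'E'
from station import manip
from h import *
s=manip.sense();d=manip.snapshot("wrist");np.savez("pics/w3.npz",**d,tcp_pos=s["tcp_pos"],tool_rot=s["tool_rot"]);cv2.imwrite("pics/w3.png",d["pixels"][200:,100:460][...,::-1].repeat(2,0).repeat(2,1))
T=np.asarray(d["hand_eye"]);h,w=d["range_z"].shape
uv=np.stack(np.meshgrid(np.arange(w),np.arange(h)),-1);P=(rays(d,uv)*d["range_z"][...,None])@T[:3,:3].T+T[:3,3]
hsv=cv2.cvtColor(d["pixels"],cv2.COLOR_RGB2HSV)
m=(cv2.inRange(hsv,(65,80,25),(92,255,255))>0)&(abs(P[...,1])<.02)&(abs(P[...,0])<.06)
q=P[m];print(s["force"],m.sum(),np.percentile(q,[1,50,99],axis=0).round(4))
for z in np.arange(.005,.08,.005):
    k=q[abs(q[:,2]-z)<.0025]
    if len(k)>4:print(z.round(3),len(k),"y",np.percentile(k[:,1],[2,98]).round(4),"x",np.percentile(k[:,0],[2,98]).round(4))
E
```

```text
t: 4.6
tcp_pos: [0.4267, 0.1721, 0.2312]
tool_rot: [0.998, 0.069, 0.001, -0.0]
force: [-0.6, -0.2, -1.5]
finger_gap: 0.122
gripper_force: 60.0
[-0.59700906 -0.21003473 -1.50512303] 2801 [[-0.0189 -0.0058 -0.0469]
 [ 0.0132  0.0001  0.0137]
 [ 0.0297  0.006   0.0407]]
0.005 27 y [-0.0052  0.005 ] x [-0.0106  0.0009]
0.01 1132 y [-0.005  0.005] x [-0.0129  0.0126]
0.015 684 y [-0.0057  0.0059] x [-0.0194  0.0201]
0.02 336 y [-0.0054  0.0056] x [0.0191 0.0249]
0.025 234 y [-0.0055  0.0058] x [0.0234 0.0276]
0.03 160 y [-0.0055  0.0059] x [0.0266 0.029 ]
0.035 113 y [-0.0053  0.0059] x [0.0281 0.0299]
0.04 60 y [-0.0049  0.0056] x [0.0291 0.03  ]
0.045 12 y [-0.0044  0.0047] x [0.0292 0.0296]
```

View pics/w3.png

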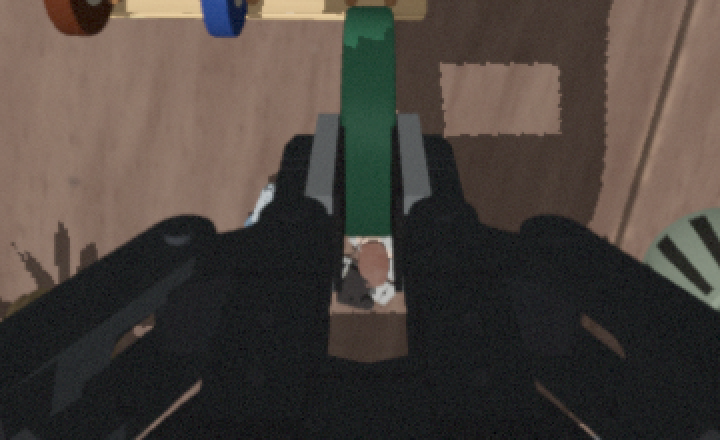

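The ring is held centrally, spanning (345–395, 5–235) in the crop. Its centre is at about tool (0, 0, 0.0395). Next I'll stage it off the tip.

```bash
python3 drive.py '0.0436 0.2039 0.03 0.213 0;0.0436 0.2039 0.03 0.213 0;0.0436 0.2039 0.03 0.213 0;0.0436 0.2039 0.03 0.213 0;0.0436 0.2039 0.0617 0.213 0;0.0436 0.2039 0.0617 0.213 0;0.0436 0.2039 0.0617 0.213 0;0.0436 0.2039 0.0617 0.213 0;0.0436 0.2039 0.0617 0.213 0'
cat > look.py <<'E'
import sys
from station import manip
from h import *
s=manip.sense();d=manip.snapshot("wrist");n=sys.argv[1]
np.savez(f"pics/{n}.npz",**d,tcp_pos=s["tcp_pos"],tool_rot=s["tool_rot"]);cv2.imwrite(f"pics/{n}.png",d["pixels"][...,::-1])
X,P,uv=rod(d,s,.13);print("tcp",s["tcp_pos"],s["tool_rot"],"F",s["force"],"n",len(X))
print("tip y",X[:,1].max())
R=Ro.from_quat(s["tool_rot"]).as_matrix();rc=s["tcp_pos"]+R@[0,0,.0395];print("ring",rc,"axis(out)",-R[:,1])
for y in np.arange(-.15,-.06,.008):
    k=abs(X[:,1]-y)<.004
    if k.any():print(round(y,3),"x",((np.percentile(X[k,0],1)+np.percentile(X[k,0],99))/2).round(4),"w",np.ptp(X[k,0]).round(4),"z",np.percentile(P[k,2],[50,90]).round(4))
E
python3 look.py w4
```

```text
t: 5.55
tcp_pos: [0.498, -0.0227, 0.1694]
tool_rot: [0.999, -0.036, 0.0, 0.0]
force: [-0.5, -0.3, -0.7]
finger_gap: 0.117
gripper_force: 60.0
tcp [ 0.49800519 -0.02267025  0.16938145] [ 9.99348880e-01 -3.60782913e-02  4.14414358e-04  4.21996373e-05] F [-0.49374439 -0.31602378 -0.68540365] n 1586
tip y -0.06645979556752397
ring [ 0.49803779 -0.02267476  0.12988146] axis(out) [ 7.21096350e-02  9.97396710e-01 -5.44415967e-05]
-0.15 x 0.4899 w 0.0041 z [0.1316 0.1329]
-0.142 x 0.4914 w 0.0059 z [0.1323 0.1336]
-0.134 x 0.4923 w 0.0065 z [0.1319 0.1337]
-0.126 x 0.4929 w 0.0065 z [0.1319 0.1335]
-0.118 x 0.4935 w 0.0065 z [0.132  0.1335]
-0.11 x 0.4942 w 0.0065 z [0.1317 0.1334]
-0.102 x 0.4948 w 0.0065 z [0.1317 0.1332]
-0.094 x 0.4953 w 0.0063 z [0.1316 0.1333]
-0.086 x 0.4957 w 0.0059 z [0.1319 0.1335]
-0.078 x 0.4963 w 0.0058 z [0.1317 0.1332]
-0.07 x 0.4968 w 0.0057 z [0.1307 0.1328]
```

View pics/w4.png

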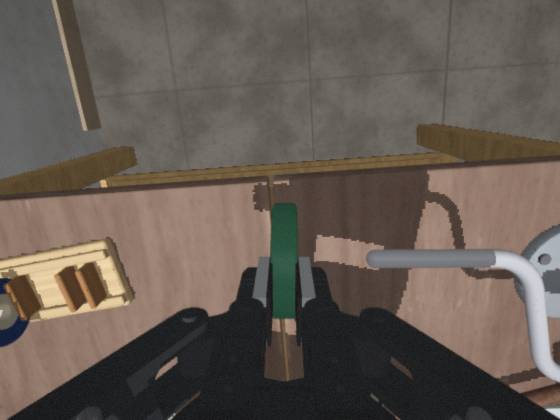

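The rod lies level in the picture (370–500, 259), parallel to the ring's axis, with its tip at (367,259). My row mask clipped it, so I'm refitting with a wider one.

```bash
sed -i 's/m\[260:\]=0/m[400:]=0/' h.py; python3 - <<'E'
from h import *
for f in("w1","w4"):
    d=dict(np.load(f"pics/{f}.npz"));X,P,uv=rod(d,d,.13)
    R,t=pose(d,d);print(f,"cam",t)
    k=(X[:,1]>-.135)&(X[:,1]<-.075);c,a=fit(X[k][:,:2]);A=np.polyfit(P[k,1],P[k,2],1);print(c,a,"x at tip",c[0]+a[0]/a[1]*(-.066-c[1]),"dz/dy",A[0],"z med",np.median(P[k,2]),"tipy",X[:,1].max())
    for y in np.arange(-.13,-.06,.01):
        k=abs(X[:,1]-y)<.004;print(round(y,3),X[k,0].min().round(4),X[k,0].max().round(4),np.percentile(P[k,2],[50,90,97]).round(4))
    kk=(X[:,1]>-.225)&(X[:,1]<-.2)
    if kk.any():print("end z",np.percentile(P[kk,2],[50,90,97]))
E
```

```text
w1 cam [ 0.52888067 -0.14133548  0.52253112]
[ 0.49209008 -0.10498402] [0.07199404 0.99740506] x at tip 0.49490400359730563 dz/dy -0.009213756292518045 z med 0.13303783290330878 tipy -0.0665067067865156
-0.13 0.4855 0.4952 [0.1335 0.1342 0.1348]
-0.12 0.486 0.4959 [0.133  0.1348 0.1353]
-0.11 0.4867 0.4967 [0.1333 0.1347 0.1352]
-0.1 0.4874 0.4974 [0.133  0.1343 0.1347]
-0.09 0.4883 0.4983 [0.1329 0.1345 0.1348]
-0.08 0.4887 0.4986 [0.1327 0.1341 0.1349]
-0.07 0.4894 0.4987 [0.1326 0.1337 0.135 ]Traceback (most recent call last):
  File "<stdin>", line 7, in <module>
    return umr_minimum(a, axis, None, out, keepdims, initial, where)
ValueError: zero-size array to reduction operation minimum which has no identity
```

```bash
python3 - <<'E'
from h import *
for f in("w1","w4"):
    d=dict(np.load(f"pics/{f}.npz"));X,P,uv=rod(d,d,.13)
    R,t=pose(d,d);print(f,"cam",t)
    k=(X[:,1]>-.135)&(X[:,1]<-.075);c,a=fit(X[k][:,:2]);A=np.polyfit(P[k,1],P[k,2],1);print(c,a,"x at tip",c[0]+a[0]/a[1]*(-.066-c[1]),"dz/dy",A[0],"z med",np.median(P[k,2]),"tipy",X[:,1].max())
    for y in np.arange(-.13,-.065,.01):
        k=abs(X[:,1]-y)<.004;print(round(y,3),X[k,0].min().round(4),X[k,0].max().round(4),np.percentile(P[k,2],[50,90,97]).round(4))
    kk=(X[:,1]>-.225)&(X[:,1]<-.2)
    if kk.any():print("end z",np.percentile(P[kk,2],[50,90,97]))
E
```

```text
w1 cam [ 0.52888067 -0.14133548  0.52253112]
[ 0.49209008 -0.10498402] [0.07199404 0.99740506] x at tip 0.49490400359730563 dz/dy -0.009213756292518045 z med 0.13303783290330878 tipy -0.0665067067865156
-0.13 0.4855 0.4952 [0.1335 0.1342 0.1348]
-0.12 0.486 0.4959 [0.133  0.1348 0.1353]
-0.11 0.4867 0.4967 [0.1333 0.1347 0.1352]
-0.1 0.4874 0.4974 [0.133  0.1343 0.1347]
-0.09 0.4883 0.4983 [0.1329 0.1345 0.1348]
-0.08 0.4887 0.4986 [0.1327 0.1341 0.1349]
-0.07 0.4894 0.4987 [0.1326 0.1337 0.135 ]
end z [0.1335563  0.13475495 0.13557704]
w4 cam [ 0.57807835 -0.02854256  0.28960251]
[ 0.49210826 -0.10519337] [0.07053451 0.99750934] x at tip 0.49487964360342984 dz/dy 0.003249048806859497 z med 0.13281650609890724 tipy -0.06645979556752397
-0.13 0.4847 0.4959 [0.1329 0.1342 0.1346]
-0.12 0.4853 0.4966 [0.1329 0.1341 0.1344]
-0.11 0.4861 0.4974 [0.1329 0.134  0.1344]
-0.1 0.4869 0.4982 [0.1327 0.1339 0.1343]
-0.09 0.4877 0.4984 [0.1327 0.134  0.1344]
-0.08 0.4884 0.4991 [0.1327 0.1339 0.1345]
-0.07 0.4892 0.4996 [0.1318 0.1335 0.1341]
```

```bash
python3 drive.py '0 0.02 0.0003 0 0;0 0.034 0.0003 0 0;0 0.034 0.0003 0 0;0 0.036 0.0003 0 0;0 0.038 0.0003 0 0;0 0.039 0.0003 0 0;0 0.040 0.0003 0 0' ; python3 drive.py '0 0.001 0 0 0;0 0.002 0 0 0;0 0.003 0 0 0;0 0.003 0 0 0';python3 drive.py '0 0.001 0 0 0;0 0.002 0 0 0;0 0.004 0 0 0;0 0.004 0 0 0'
```

```text
t: 6.3
tcp_pos: [0.4951, -0.0635, 0.1683]
tool_rot: [0.999, -0.037, -0.0, -0.0]
force: [-0.4, -0.9, -1.1]
finger_gap: 0.119
gripper_force: 60.0
t: 6.7
tcp_pos: [0.495, -0.0669, 0.1683]
tool_rot: [0.999, -0.037, 0.0, 0.0]
force: [-0.7, 0.4, -1.1]
finger_gap: 0.12
gripper_force: 60.0
t: 7.1
tcp_pos: [0.4947, -0.071, 0.1683]
tool_rot: [0.999, -0.037, 0.0, 0.0]
force: [0.8, 0.8, -0.6]
finger_gap: 0.12
gripper_force: 60.0
```

```bash
cat > path.py <<'E'
from h import *
from station import manip
pe,ae=np.array([.4921,-.1051]),np.array([.0715,1]);pm,am=np.array([.44787,-.16589]),np.array([.96160,.27447]);pn,an=np.array([.4036,-.2073]),np.array([.030,1.])
ae,am,an=[a/np.linalg.norm(a) for a in(ae,am,an)]
def X(p,a,q,b): s=np.linalg.solve(np.stack([a,-b],1),q-p);return p+a*s[0]
B1=X(pe,ae,pm,am);B2=X(pm,am,pn,an)
ang=lambda a:np.arctan2(a[0],a[1])   # alpha; yaw=-alpha
t1=.028*np.tan((ang(am)-ang(ae))/2);t2=.028*np.tan((ang(am)-ang(an))/2)
tip=pe+ae*((-.0665-pe[1])/ae[1]);stop=pn+an*((-.243-pn[1])/an[1])
L1=np.linalg.norm(tip-B1)-t1;Lm=np.linalg.norm(B1-B2)-t1-t2;L3=np.linalg.norm(B2-stop)-t2
A1=.028*(ang(am)-ang(ae));A2=.028*(ang(am)-ang(an))
def at(s):
    "s from tip inward -> xy, alpha"
    if s<L1: return tip-ae*s,ang(ae)
    s-=L1
    if s<A1:
        f=s/.028;c=B1+ae*t1+np.array([-ae[1],ae[0]])*.028; a=ang(ae)+f;o=np.array([np.cos(a),-np.sin(a)]);return c+o*.0277,a
    s-=A1
    if s<Lm: return B1-am*(t1+s),ang(am)
    s-=Lm
    if s<A2:
        f=s/.028;c=B2-an*t2+np.array([an[1],-an[0]])*.028;a=ang(am)-f;o=np.array([-np.cos(a),np.sin(a)]);return c+o*.0277,a
    s-=A2;return B2-an*(t2+s),ang(an)
if __name__=="__main__":
    import sys
    print("L1,A1,Lm,A2,L3",np.round([L1,A1,Lm,A2,L3],4),"total",L1+A1+Lm+A2+L3)
    st=manip.sense();R=Ro.from_quat(st["tool_rot"]).as_matrix();p=st["tcp_pos"][:2];al=np.arctan2(-R[0,1],-R[1,1])
    ss=np.arange(0,L1+A1+Lm+A2+L3,.0005);i=np.argmin([np.linalg.norm(at(s)[0]-p) for s in ss]);print("now s",ss[i],"dev in tool",(R[:2,:2].T@(p-at(ss[i])[0])*1e3).round(2),"mm; yaw err",al-at(ss[i])[1])
    for s in map(float,sys.argv[1:]):
        q,a=at(s/1e3);d=R[:2,:2].T@(q-p);print(s,d.round(4),"turn",round(a-al,3),"world",q.round(4))
E
python3 path.py 15 25 35 40 45 50 55 60 65
```

```text
L1,A1,Lm,A2,L3 [0.0684 0.0342 0.0474 0.0354 0.0443] total 0.2296275029505672
now s 0.0045000000000000005 dev in tool [0.18 0.02] mm; yaw err 0.003071460527533973
15.0 [-0.0002  0.0105] turn -0.003 world [ 0.4938 -0.0815]
25.0 [-0.0001  0.0205] turn -0.003 world [ 0.4931 -0.0914]
35.0 [-0.0001  0.0305] turn -0.003 world [ 0.4924 -0.1014]
40.0 [-0.0001  0.0355] turn -0.003 world [ 0.492  -0.1064]
45.0 [-0.0001  0.0405] turn -0.003 world [ 0.4917 -0.1114]
50.0 [-0.      0.0455] turn -0.003 world [ 0.4913 -0.1164]
55.0 [-0.      0.0505] turn -0.003 world [ 0.4909 -0.1214]
60.0 [-0.      0.0555] turn -0.003 world [ 0.4906 -0.1263]
65.0 [0.     0.0605] turn -0.003 world [ 0.4902 -0.1313]
```

```bash
python3 drive.py '0 0.005 0 0 0;0 0.01 0 0 0;0 0.015 0 0 0;0 0.02 0 0 0;0 0.02 0 0 0;0 0.025 0 0 0;0 0.025 0 0 0'; python3 drive.py '0 0.005 0 0 0;0 0.01 0 0 0;0 0.015 0 0 0;0 0.02 0 0 0;0 0.025 0 0 0;0 0.03 0 0 0;0 0.03 0 0 0';python3 path.py 63 66 69 72 75 78 81
```

```text
t: 7.8
tcp_pos: [0.4929, -0.0962, 0.1683]
tool_rot: [0.999, -0.037, 0.0, 0.0]
force: [-0.4, -0.5, -1.6]
finger_gap: 0.122
gripper_force: 60.0
t: 8.5
tcp_pos: [0.4907, -0.1264, 0.1683]
tool_rot: [0.999, -0.038, 0.0, 0.0]
force: [-0.7, 0.1, -0.2]
finger_gap: 0.117
gripper_force: 60.0
L1,A1,Lm,A2,L3 [0.0684 0.0342 0.0474 0.0354 0.0443] total 0.2296275029505672
now s 0.06 dev in tool [0.13 0.05] mm; yaw err 0.003729419242619922
63.0 [-0.0001  0.0029] turn -0.004 world [ 0.4904 -0.1293]
66.0 [-0.0001  0.0059] turn -0.004 world [ 0.4902 -0.1323]
69.0 [-0.0004  0.0089] turn 0.018 world [ 0.4896 -0.1353]
72.0 [-0.0006  0.0119] turn 0.125 world [ 0.4892 -0.1382]
75.0 [-0.0011  0.0148] turn 0.232 world [ 0.4885 -0.1411]
78.0 [-0.002   0.0177] turn 0.339 world [ 0.4874 -0.1439]
81.0 [-0.0031  0.0204] turn 0.446 world [ 0.4861 -0.1465]
```

```bash
python3 drive.py '0 0.003 -0.0007 0 0;-0.0002 0.006 -0.0007 0 0;-0.0003 0.0089 -0.0007 0.04 0;-0.0006 0.0119 -0.0007 0.125 0;-0.0006 0.0119 -0.0007 0.125 0'; python3 drive.py '-0.0003 0.0015 0 0.055 0;-0.0008 0.003 0 0.11 0;-0.0008 0.003 0 0.11 0';python3 path.py 78 81 84 87 90
```

```text
t: 9.0
tcp_pos: [0.4891, -0.1377, 0.1691]
tool_rot: [0.995, -0.1, 0.0, 0.0]
force: [-0.1, -0.5, -0.4]
finger_gap: 0.122
gripper_force: 60.0
t: 9.3
tcp_pos: [0.4877, -0.1402, 0.169]
tool_rot: [0.988, -0.153, -0.0, -0.0]
force: [0.8, 0.9, -1.0]
finger_gap: 0.122
gripper_force: 60.0
L1,A1,Lm,A2,L3 [0.0684 0.0342 0.0474 0.0354 0.0443] total 0.2296275029505672
now s 0.0745 dev in tool [-1.04 -0.15] mm; yaw err 0.01812698094827553
78.0 [0.0009 0.0036] turn 0.107 world [ 0.4874 -0.1439]
81.0 [0.0004 0.0065] turn 0.214 world [ 0.4861 -0.1465]
84.0 [-0.0004  0.0094] turn 0.321 world [ 0.4845 -0.149 ]
87.0 [-0.0015  0.0122] turn 0.428 world [ 0.4826 -0.1513]
90.0 [-0.0028  0.0148] turn 0.535 world [ 0.4805 -0.1534]
```

```bash
python3 drive.py '0.0007 0.0018 0 0.053 0;0.0009 0.0036 0 0.107 0;0.0007 0.005 0 0.16 0;0.0004 0.0065 0 0.214 0;0.0004 0.0065 0 0.214 0';python3 path.py 84 87 90 93 96
```

```text
t: 9.8
tcp_pos: [0.4861, -0.1465, 0.169]
tool_rot: [0.966, -0.258, -0.0, -0.0]
force: [-0.5, 0.2, -0.8]
finger_gap: 0.12
gripper_force: 60.0
L1,A1,Lm,A2,L3 [0.0684 0.0342 0.0474 0.0354 0.0443] total 0.2296275029505672
now s 0.081 dev in tool [-0.03 -0.05] mm; yaw err -0.000509382704718897
84.0 [-0.0001  0.003 ] turn 0.108 world [ 0.4845 -0.149 ]
87.0 [-0.0006  0.0059] turn 0.215 world [ 0.4826 -0.1513]
90.0 [-0.0014  0.0088] turn 0.322 world [ 0.4805 -0.1534]
93.0 [-0.0025  0.0116] turn 0.429 world [ 0.4782 -0.1553]
96.0 [-0.0039  0.0142] turn 0.536 world [ 0.4757 -0.1569]
```

```bash
python3 drive.py '0 0.0015 0 0.054 0;-0.0001 0.003 0 0.108 0;-0.0003 0.0045 0 0.16 0;-0.0006 0.0059 0 0.215 0;-0.001 0.0074 0 0.27 0;-0.0014 0.0088 0 0.322 0;-0.0014 0.0088 0 0.322 0';python3 path.py 93 96 99 102 105 108 111
```

```text
t: 10.5
tcp_pos: [0.4804, -0.1534, 0.169]
tool_rot: [0.912, -0.409, -0.0, -0.0]
force: [-0.6, -0.9, -1.0]
finger_gap: 0.116
gripper_force: 60.0
L1,A1,Lm,A2,L3 [0.0684 0.0342 0.0474 0.0354 0.0443] total 0.2296275029505672
now s 0.09 dev in tool [-0.05  0.01] mm; yaw err -6.536365614862039e-05
93.0 [-0.0001  0.003 ] turn 0.107 world [ 0.4782 -0.1553]
96.0 [-0.0006  0.0059] turn 0.214 world [ 0.4757 -0.1569]
99.0 [-0.0014  0.0087] turn 0.321 world [ 0.473  -0.1582]
102.0 [-0.0025  0.0115] turn 0.429 world [ 0.4702 -0.1592]
105.0 [-0.0035  0.0143] turn 0.45 world [ 0.4674 -0.1603]
108.0 [-0.0048  0.017 ] turn 0.45 world [ 0.4645 -0.1611]
111.0 [-0.0061  0.0197] turn 0.45 world [ 0.4617 -0.162 ]
```

```bash
python3 drive.py '0 0.0015 0 0.054 0;-0.0001 0.003 0 0.107 0;-0.0003 0.0045 0 0.16 0;-0.0006 0.0059 0 0.214 0;-0.001 0.0073 0 0.27 0;-0.0014 0.0087 0 0.321 0;-0.0014 0.0087 0 0.321 0'; python3 path.py 102 105 108 111 115 120
```

```text
t: 11.2
tcp_pos: [0.4731, -0.1581, 0.169]
tool_rot: [0.835, -0.55, 0.0, -0.0]
force: [0.3, -0.2, -0.5]
finger_gap: 0.121
gripper_force: 60.0
L1,A1,Lm,A2,L3 [0.0684 0.0342 0.0474 0.0354 0.0443] total 0.2296275029505672
now s 0.099 dev in tool [-0.02 -0.07] mm; yaw err -0.0007474901701178815
102.0 [-0.0001  0.003 ] turn 0.108 world [ 0.4702 -0.1592]
105.0 [-0.0002  0.006 ] turn 0.129 world [ 0.4674 -0.1603]
108.0 [-0.0006  0.009 ] turn 0.129 world [ 0.4645 -0.1611]
111.0 [-0.001  0.012] turn 0.129 world [ 0.4617 -0.162 ]
115.0 [-0.0015  0.016 ] turn 0.129 world [ 0.4578 -0.1631]
120.0 [-0.0022  0.0209] turn 0.129 world [ 0.453  -0.1644]
```

```bash
python3 drive.py '-0.0001 0.0015 0 0.054 0;-0.0001 0.003 0 0.1 0;-0.0002 0.006 0 0.129 0;-0.0006 0.009 0 0.129 0;-0.001 0.012 0 0.129 0;-0.0015 0.016 0 0.129 0;-0.0015 0.016 0 0.129 0'; python3 path.py 120 130 140 145 150 153 156 ; python3 - <<'E'
from station import manip
from h import *
s=manip.sense();print(s["q"]);d=manip.snapshot("wrist");cv2.imwrite("pics/w5.png",d["pixels"][...,::-1])
E
```

```text
t: 11.9
tcp_pos: [0.4571, -0.163, 0.169]
tool_rot: [0.798, -0.603, -0.0, 0.0]
force: [-0.1, -0.5, -0.8]
finger_gap: 0.118
gripper_force: 60.0
L1,A1,Lm,A2,L3 [0.0684 0.0342 0.0474 0.0354 0.0443] total 0.2296275029505672
now s 0.1155 dev in tool [-0.21  0.21] mm; yaw err 0.0022921276274887603
120.0 [0.0002 0.0043] turn -0.002 world [ 0.453  -0.1644]
130.0 [0.0002 0.0143] turn -0.002 world [ 0.4434 -0.1672]
140.0 [0.0003 0.0243] turn -0.002 world [ 0.4338 -0.1699]
145.0 [0.0003 0.0293] turn -0.002 world [ 0.429  -0.1713]
150.0 [0.0006 0.0343] turn -0.003 world [ 0.4242 -0.1729]
153.0 [0.0008 0.0372] turn -0.11 world [ 0.4214 -0.1739]
156.0 [0.0012 0.0402] turn -0.217 world [ 0.4187 -0.1752]
[-5.73383616e-01  4.74969741e-01  1.86026117e+00 -9.51750871e-05
  8.07210469e-01  2.29252989e+00]
```

View pics/w5.png

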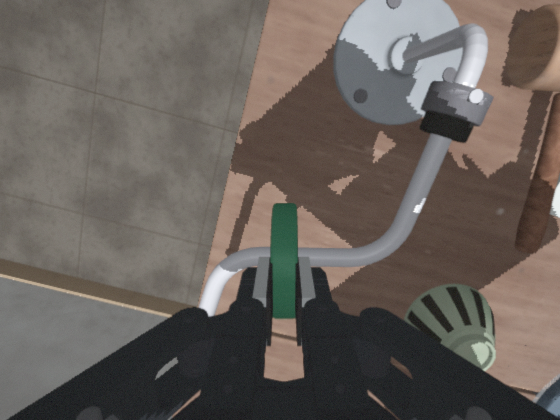

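The ring is threaded on the middle leg: it shows at (284,260), with the rod emerging on both sides and the stop at (447,125).

```bash
python3 drive.py '0.0002 0.005 0 0 0;0.0002 0.01 0 0 0;0.0002 0.015 0 0 0;0.0002 0.02 0 0 0;0.0003 0.025 0 0 0;0.0003 0.029 0 0 0;0.0003 0.0315 0 0 0;0.0005 0.0343 0 -0.02 0;0.0005 0.0343 0 -0.02 0'; python3 path.py 153 156 159 162 165
```

```text
t: 12.85
tcp_pos: [0.4246, -0.1729, 0.169]
tool_rot: [0.804, -0.595, -0.0, 0.0]
force: [0.5, 0.7, -1.0]
finger_gap: 0.123
gripper_force: 60.0
L1,A1,Lm,A2,L3 [0.0684 0.0342 0.0474 0.0354 0.0443] total 0.2296275029505672
now s 0.15 dev in tool [ 0.1  -0.35] mm; yaw err -0.017626692075829453
153.0 [0.     0.0033] turn -0.09 world [ 0.4214 -0.1739]
156.0 [0.0004 0.0062] turn -0.197 world [ 0.4187 -0.1752]
159.0 [0.0012 0.0091] turn -0.304 world [ 0.4162 -0.1767]
162.0 [0.0022 0.0119] turn -0.411 world [ 0.4139 -0.1785]
165.0 [0.0035 0.0146] turn -0.518 world [ 0.4117 -0.1806]
```

```bash
python3 drive.py '0 0.0017 0 -0.045 0;0 0.0033 0 -0.09 0;0.0002 0.0048 0 -0.145 0;0.0004 0.0062 0 -0.197 0;0.0008 0.0077 0 -0.25 0;0.0012 0.0091 0 -0.304 0;0.0012 0.0091 0 -0.304 0'; python3 path.py 162 165 168 171 174
```

```text
t: 13.55
tcp_pos: [0.4166, -0.1767, 0.169]
tool_rot: [0.884, -0.467, 0.0, -0.0]
force: [0.3, 0.8, -0.9]
finger_gap: 0.12
gripper_force: 60.0
L1,A1,Lm,A2,L3 [0.0684 0.0342 0.0474 0.0354 0.0443] total 0.2296275029505672
now s 0.1585 dev in tool [0.25 0.19] mm; yaw err -0.017665573785568434
162.0 [-0.0001  0.0033] turn -0.107 world [ 0.4139 -0.1785]
165.0 [0.0004 0.0062] turn -0.214 world [ 0.4117 -0.1806]
168.0 [0.0012 0.0091] turn -0.322 world [ 0.4098 -0.1828]
171.0 [0.0023 0.0118] turn -0.429 world [ 0.4081 -0.1853]
174.0 [0.0036 0.0144] turn -0.536 world [ 0.4067 -0.1879]
```

```bash
python3 drive.py '-0.0001 0.0017 0 -0.054 0;-0.0001 0.0033 0 -0.107 0;0.0002 0.0048 0 -0.16 0;0.0004 0.0062 0 -0.214 0;0.0008 0.0077 0 -0.268 0;0.0012 0.0091 0 -0.322 0;0.0012 0.0091 0 -0.322 0'; python3 path.py 171 174 177 180 183 186 190
```

```text
t: 14.25
tcp_pos: [0.4098, -0.1829, 0.169]
tool_rot: [0.948, -0.319, 0.0, 0.0]
force: [0.1, -0.1, -0.4]
finger_gap: 0.121
gripper_force: 60.0
L1,A1,Lm,A2,L3 [0.0684 0.0342 0.0474 0.0354 0.0443] total 0.2296275029505672
now s 0.168 dev in tool [0.11 0.05] mm; yaw err 0.0007440170584578354
171.0 [0.     0.0029] turn -0.108 world [ 0.4081 -0.1853]
174.0 [0.0005 0.0058] turn -0.215 world [ 0.4067 -0.1879]
177.0 [0.0013 0.0087] turn -0.322 world [ 0.4056 -0.1907]
180.0 [0.0024 0.0115] turn -0.429 world [ 0.4048 -0.1935]
183.0 [0.0038 0.0141] turn -0.536 world [ 0.4043 -0.1964]
186.0 [0.0052 0.0167] turn -0.62 world [ 0.4038 -0.1994]
190.0 [0.0075 0.02  ] turn -0.62 world [ 0.4037 -0.2034]
```

```bash
python3 drive.py '0 0.0015 0 -0.054 0;0 0.0029 0 -0.108 0;0.0002 0.0043 0 -0.16 0;0.0005 0.0058 0 -0.215 0;0.0009 0.0073 0 -0.268 0;0.0013 0.0087 0 -0.322 0;0.0018 0.0101 0 -0.375 0;0.0024 0.0115 0 -0.429 0;0.0024 0.0115 0 -0.429 0'; python3 path.py 183 186 190 200 210 215 218
```

```text
t: 15.15
tcp_pos: [0.4049, -0.1936, 0.169]
tool_rot: [0.994, -0.111, 0.0, 0.0]
force: [-0.9, -0.1, -0.3]
finger_gap: 0.119
gripper_force: 60.0
L1,A1,Lm,A2,L3 [0.0684 0.0342 0.0474 0.0354 0.0443] total 0.2296275029505672
now s 0.18 dev in tool [0.05 0.06] mm; yaw err 0.000988616202576259
183.0 [0.0001 0.0029] turn -0.108 world [ 0.4043 -0.1964]
186.0 [0.0003 0.0059] turn -0.192 world [ 0.4038 -0.1994]
190.0 [0.001  0.0098] turn -0.192 world [ 0.4037 -0.2034]
200.0 [0.003  0.0196] turn -0.192 world [ 0.4034 -0.2134]
210.0 [0.0049 0.0295] turn -0.192 world [ 0.4031 -0.2234]
215.0 [0.0058 0.0344] turn -0.192 world [ 0.403  -0.2284]
218.0 [0.0064 0.0373] turn -0.192 world [ 0.4029 -0.2314]
```

```bash
python3 drive.py '0 0.0015 0 -0.054 0;0.0001 0.0029 0 -0.108 0;0.0002 0.0045 0 -0.16 0;0.0004 0.0059 0 -0.192 0;0.001 0.0098 0 -0.192 0;0.002 0.0147 0 -0.192 0;0.003 0.0196 0 -0.192 0;0.003 0.0196 0 -0.192 0'; python3 path.py 210 215 218 220 222 
```

```text
t: 15.95
tcp_pos: [0.4037, -0.2142, 0.1691]
tool_rot: [1.0, -0.015, 0.0, 0.0]
force: [-0.2, -0.6, -1.2]
finger_gap: 0.117
gripper_force: 60.0
L1,A1,Lm,A2,L3 [0.0684 0.0342 0.0474 0.0354 0.0443] total 0.2296275029505672
now s 0.201 dev in tool [ 0.27 -0.16] mm; yaw err -0.000275910755808198
210.0 [-0.0003  0.0092] turn 0.0 world [ 0.4031 -0.2234]
215.0 [-0.0003  0.0142] turn 0.0 world [ 0.403  -0.2284]
218.0 [-0.0003  0.0172] turn 0.0 world [ 0.4029 -0.2314]
220.0 [-0.0003  0.0192] turn 0.0 world [ 0.4028 -0.2334]
222.0 [-0.0003  0.0212] turn 0.0 world [ 0.4028 -0.2354]
```

```bash
python3 drive.py '-0.0003 0.005 0 0 0;-0.0003 0.01 0 0 0;-0.0003 0.015 0 0 0;-0.0003 0.018 0 0 0;-0.0003 0.018 0 0 0'; python3 drive.py '0 0.001 0 0 0;0 0.002 0 0 0;0 0.003 0 0 0;0 0.003 0 0 0;0 0.003 0 0 0' ; python3 drive.py '0 0.001 0 0 0;0 0.002 0 0 0;0 0.002 0 0 0;0 0.002 0 0 0'
```

```text
t: 16.45
tcp_pos: [0.4026, -0.2319, 0.169]
tool_rot: [1.0, -0.014, 0.0, 0.0]
force: [-0.2, 0.8, -0.8]
finger_gap: 0.117
gripper_force: 60.0
t: 16.95
tcp_pos: [0.4024, -0.2341, 0.169]
tool_rot: [1.0, -0.014, -0.0, -0.0]
force: [0.3, 0.1, -0.5]
finger_gap: 0.12
gripper_force: 60.0
t: 17.35
tcp_pos: [0.4024, -0.2362, 0.169]
tool_rot: [1.0, -0.014, -0.0, -0.0]
force: [-0.5, -0.3, 0.0]
finger_gap: 0.12
gripper_force: 60.0
```

```bash
python3 drive.py '0 0.001 0 0 0;0 0.001 0 0 0;0 0.001 0 0 0'; python3 drive.py '0 0.001 0 0 0;0 0.001 0 0 0;0 0.001 0 0 0' ; python3 drive.py '0 0.001 0 0 0;0 0.001 0 0 0;0 0.001 0 0 0'
```

```text
t: 17.65
tcp_pos: [0.4023, -0.2372, 0.169]
tool_rot: [1.0, -0.014, 0.0, 0.0]
force: [0.2, -0.1, 0.2]
finger_gap: 0.117
gripper_force: 60.0
t: 17.95
tcp_pos: [0.4023, -0.2382, 0.169]
tool_rot: [1.0, -0.014, -0.0, -0.0]
force: [0.4, -0.2, -0.6]
finger_gap: 0.118
gripper_force: 60.0
t: 18.25
tcp_pos: [0.4022, -0.239, 0.169]
tool_rot: [1.0, -0.014, -0.0, -0.0]
force: [0.0, 0.8, 0.1]
finger_gap: 0.123
gripper_force: 60.0
```

```bash
python3 drive.py '0 0.001 0 0 0;0 0.001 0 0 0;0 0.001 0 0 0'; python3 drive.py '0 0.001 0 0 0;0 0.001 0 0 0;0 0.001 0 0 0'; python3 - <<'E'
from station import manip
from h import *
s=manip.sense();d=manip.snapshot("wrist");np.savez("pics/w6.npz",**d);cv2.imwrite("pics/w6.png",cv2.resize(d["pixels"][170:350,200:440,::-1],None,fx=3,fy=3))
E
```

```text
t: 18.55
tcp_pos: [0.4022, -0.2399, 0.169]
tool_rot: [1.0, -0.014, -0.0, -0.0]
force: [0.3, 2.0, -0.1]
finger_gap: 0.119
gripper_force: 60.1
t: 18.85
tcp_pos: [0.4021, -0.2407, 0.169]
tool_rot: [1.0, -0.014, -0.0, -0.0]
force: [0.6, 3.2, 1.9]
finger_gap: 0.121
gripper_force: 60.2
```

View pics/w6.png

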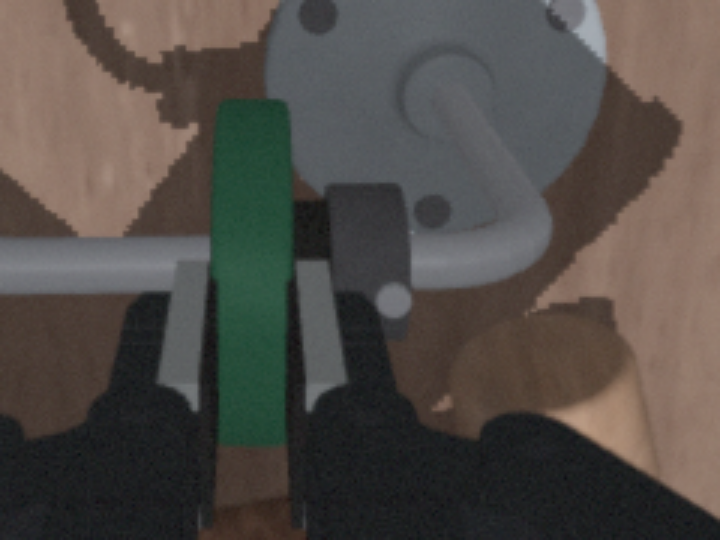

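The ring's right face (290,230) bears on the black rubber of the stop (300–328, 230), and the rod passes through the bore. I'll push a little further for a firm hold.

```bash
python3 drive.py '0 0.001 0 0 0;0 0.001 0 0 0;0 0.001 0 0 0;0 0.001 0 0 0'; python3 drive.py '0 0.0005 0 0 0;0 0.0005 0 0 0;0 0.0005 0 0 0;0 0.0005 0 0 0'
```

```text
t: 19.3
tcp_pos: [0.4021, -0.2416, 0.169]
tool_rot: [1.0, -0.014, -0.0, -0.001]
force: [2.0, 5.6, 0.6]
finger_gap: 0.119
gripper_force: 60.3
t: 19.7
tcp_pos: [0.402, -0.2419, 0.169]
tool_rot: [1.0, -0.014, -0.0, -0.001]
force: [0.9, 5.8, 1.8]
finger_gap: 0.116
gripper_force: 60.3
```

```bash
python3 drive.py '0 -0.001 0 0 0;0 -0.002 0 0 0;0 -0.0026 0.0005 0 0;0 -0.0026 0.001 0 0;0 -0.0026 0.001 0 0;0 -0.0026 0.001 0 0'
```

```text
t: 20.3
tcp_pos: [0.4021, -0.2402, 0.1679]
tool_rot: [1.0, -0.014, -0.0, 0.0]
force: [-0.6, 3.1, 0.0]
finger_gap: 0.119
gripper_force: 60.1
```

```bash
python3 drive.py '0 -0.0008 0 0 0;0 -0.0015 0.0003 0 0;0 -0.0015 0.0003 0 0;0 -0.0015 0.0003 0 0'
```

```text
t: 20.7
tcp_pos: [0.4024, -0.239, 0.1677]
tool_rot: [1.0, -0.014, 0.0, 0.0]
force: [-0.2, 0.8, -1.6]
finger_gap: 0.12
gripper_force: 60.0
```

Now I'll open gently.

```bash
python3 drive.py '0 0 0 0 0;0 0 0 0 0' 20;  python3 drive.py '0 0 0 0 0.14;0 0 0 0 0.16;0 0 0 0 0.18;0 0 0 0 0.2;0 0 0 0 0.22;0 0 0 0 0.25;0 0 0 0 0.3;0 0 0 0 0.3;0 0 0 0 0.3'; python3 - <<'E'
from station import manip
from h import *
d=manip.snapshot("wrist");cv2.imwrite("pics/w7.png",cv2.resize(d["pixels"][170:350,200:440,::-1],None,fx=3,fy=3))
E
```

```text
t: 20.9
tcp_pos: [0.4025, -0.2389, 0.1677]
tool_rot: [1.0, -0.014, 0.0, 0.0]
force: [0.3, -0.0, -0.7]
finger_gap: 0.118
gripper_force: 60.0
t: 21.8
tcp_pos: [0.4023, -0.2386, 0.1677]
tool_rot: [1.0, -0.014, 0.0, -0.0]
force: [-0.3, -1.1, -0.3]
finger_gap: 0.298
gripper_force: 0.0
```

View pics/w7.png

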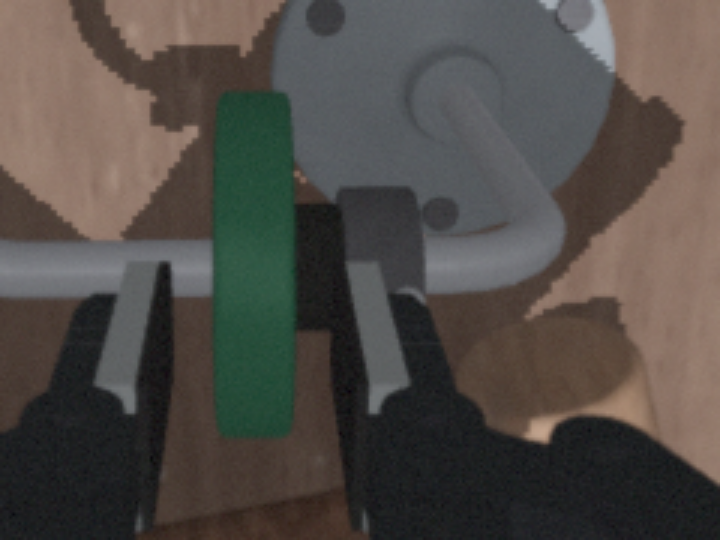

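The released ring hangs upright against the rubber, with its right edge at (295,260) touching the stop at (300,260) and both fingers clear. I'll retreat straight up and check.

```bash
python3 drive.py '0 0 -0.01 0 0.3;0 0 -0.025 0 0.3;0 0 -0.05 0 0.3;0 0 -0.09 0 0.3;0 0 -0.12 0 0.3;0 0 -0.12 0 0.3;0 0 -0.12 0 0.3;0 0 -0.12 0 0.3'; python3 - <<'E'
from station import manip
from h import *
s=manip.sense();d=manip.snapshot("wrist");cv2.imwrite("pics/w8.png",cv2.resize(d["pixels"][60:300,180:440,::-1],None,fx=2.3,fy=2.3))
P=cloud(d,s);hsv=cv2.cvtColor(d["pixels"],cv2.COLOR_RGB2HSV)
m=(cv2.inRange(hsv,(65,80,25),(92,255,255))>0)&(P[...,2]>.14)&(P[...,2]<.17)
q=P[m];print(m.sum(),np.percentile(q,[1,50,99],axis=0).round(4))
E
```

```text
t: 22.65
tcp_pos: [0.4016, -0.2379, 0.2869]
tool_rot: [1.0, -0.014, -0.001, -0.001]
force: [0.8, -0.1, -0.8]
finger_gap: 0.301
gripper_force: 0.0
929 [[ 0.3783 -0.2449  0.1406]
 [ 0.4094 -0.2388  0.1544]
 [ 0.4304 -0.2327  0.1586]]
```

View pics/w8.png

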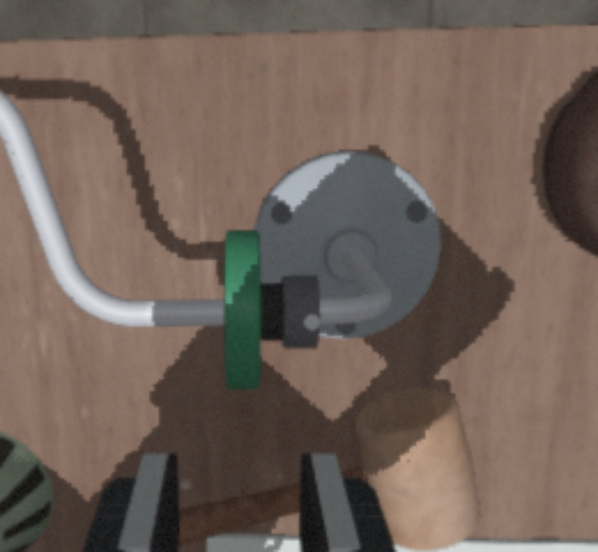

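The ring (242,310) hangs square on the end leg, touching the stop's rubber (262–285, 310). Its centre is at y = -0.2388, which matches the y where the force first rose. I'm handing in.

```bash
python3 -c "
from station import manip
print(manip.sign_off())"
```

```text
the job is handed in; nothing more can be done
None
```

The green ring hangs on the end leg against the stop. I pressed it home with about 6 N, let go and handed the job in with the clock at about 23 s; no verdict came back. The brown and blue rings were never approached after the grasp, and I did not re-measure them at the end.

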